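# Butt the loading tray to the sample cage, undo both catches and hold the sprung gate open

### The job

The tins in the sample cage are about to be slid out onto the loading tray: first, before touching the catches, push the tray by its black grip squarely up to the cage until its open edge sits flush against the cage's sill with no gap, side edges in line with the doorway. Then squeeze the lugs of the catch on the cage roof together (it stays drawn), and after that squeeze the lugs of the sprung catch on the gate's front, which keeps the gate locked unless held squeezed, and swing the gate out past its half-open detent until it stands nearly square to the cage front. The gate's spring closer pulls it back, so finish while still holding the gate wide open in the fingers, with the tray still flush, the roof catch still drawn and the things standing around left where they are.

Things in the scene. Friction and masses are not known exactly. Their poses are not given: they have to be found in the camera images.
- cage: Bench-top sample cage of grey sheet steel and wire, fixed to the bench, 197 deep (x) x 212 wide (y) x 140 mm high, three tins inside. Origin on the bench, 107 mm behind its front; x points from the front into the cage, y to the left seen from the robot, z up. The gate fills the front from 45 mm height up. All grips can be taken from straight above.
- sill (a point): Middle of the upper front edge of the cage's floor pan (sill), 22 mm above the bench; axes as the cage. The sill's front face is vertical, straight along y and runs down to the bench; it lies 107 mm in front of the cage's origin.
- tray: Loose loading tray of folded grey sheet metal, 0.2 to 0.45 kg, 85 deep (x) x 150 wide (y) mm, on the bench 25 to 55 mm short of the cage. Deck 22 mm high, level with the cage floor; rims 34 mm high at the sides and back; the +x edge is open, its upright front face goes against the sill. Origin: centre of its underside; x points to the open edge. Slides freely; fits under the gate when flush.
- tray_grip (a point): Middle of the tray's black upright grip at its back, 25 mm above the bench, 72 mm behind (-x) the tray's origin. The grip is 16 mm wide in y with flat sides, stands out 46 mm behind the back rim (-x), 8 to 38 mm above the bench. Pinch it from above with the fingers closing along the tray's y; closing along x, a wide gripper would strike the gate's catch.
- tray_edge_l (a point): Left (+y) end of the tray's open edge, 22 mm high: 42.5 mm ahead of and 75 mm left of the tray's origin. Flush: x in the sill's frame is 0, y there is +75 mm.
- tray_edge_r (a point): Right (-y) end of the tray's open edge, 22 mm high: 42.5 mm ahead of and 75 mm right of the tray's origin. Flush: x in the sill's frame is 0, y there is -75 mm.
- top_catch (a joint): Roof catch: bolt that slides along the cage's y on the roof, through a loop that belongs to the gate. 0 = shot, 0.014 m = fully drawn (the loop is free from 0.011 on). 3 N of friction, no spring: it stays where it is put. Its moving lug, nearer the loop (-y side), goes towards the fixed lug (+y side).
- top_catch_grip (a point): Roof catch: centre between the OUTER faces of its two upright lugs as they stand when squeezed (cage axes), 180 mm high. Lugs 28 mm long in x, 8 thick in y, tops 196 mm high; bolt under the fingers 152 mm high. Outer faces: fixed lug at +17 mm in y, moving lug at -31 (shot) to -17 mm (drawn). Straddle both from above, centred here, fingers closing along y, and close: 48 down to 34 mm.
- handle_catch (a joint): Catch on the gate's front: sprung bolt that slides along the gate's width into a staple on the post at the gate's free edge (-y side). 0 = sprung out, 0.014 m = fully squeezed (free from 0.011 on). Spring 4 N, 10 N when squeezed; springs out when let go. Its moving lug (-y side) goes towards the fixed lug (hinge side).
- handle_catch_grip (a point): Gate catch: centre between the OUTER faces of its two lugs when squeezed, 148 mm high, 27 mm before the gate; turns with the gate (cage axes when shut). Lugs 28 mm long in x, 8 thick in y, tops 162 mm high. Outer faces: fixed lug at +19 mm in y, moving lug at -33 (out) to -19 mm (squeezed). Straddle both from above, centred here, fingers along y, close: 52 to 38 mm. 30 N carries the gate.
- gate_hinge (a point): On the gate's upright hinge axis at the cage's front left (+y) corner, 140 mm above the bench; cage axes. With the gate shut, handle_catch_grip lies 26 mm in front (-x) of it and 107 mm to -y, and goes round it on a circle.
- gate (a joint): Gate angle, rad: 0 shut, 1.5 the stop. Opens towards the robot, clockwise from above (free edge from the cage's -y side towards -x). A spring closer pulls it shut all the way (0.15 N m shut, 0.38 at the stop). A spring-plunger detent at the hinge bites from 0.36 to 0.83 rad, hardest at 0.4 (0.8 N m in all, 7 N at the catch); let go from wide open, the gate falls back onto it at 0.83 rad.
- gate_panel: The gate leaf with wire panel and fixed lug, 161 mm wide, 45 to 136 mm above the bench, 12 mm thick; turns with joint gate. Origin on the hinge axis at bench height; cage axes when shut, the leaf lying to -y of its origin.
- scale: Bystander: flat digital pocket scale, 160x130x21 mm, on the bench to the right; origin at the centre of its underside.
- meter: Bystander: small dark bench instrument (moisture meter) with a hinged lid, 90x120x59 mm, on the bench to the right; origin at the centre of its underside.
- spare_tin: Bystander: small pale round tin with a lid, 63 mm across, 62 mm high, on the bench to the left; origin at the centre of its underside.
Things that resemble listed ones, but are neither listed nor needed, are in the scene too. There is more than one size of the tray; the job needs the larger.

How it is judged:
By the outcome, as a careful person would: the job done as asked, in the order asked, and still so for the second after the job is handed in, while the arm keeps its last pose, push and grip.
It also fails if it takes over 58 s, if anything falls off the work surface, if the arm or the gripper's body presses on something with over 40 N, if the wrist force passes 120 N, or if a joint passes its speed limit or range.

### The arm

A 6-joint arm with a two-finger parallel gripper is mounted at the origin on a cart in front of the work surface, level with it; the furniture and walls round the work are solid. World frame = base frame: x ahead of the robot, y to its left, z up, the work surface at z = 0. Lengths are in mm, angles in rad, forces in N, time in s.
With the tool pointing down it reaches from about 400 to 925 mm from the base axis. Payload 12.5 kg.
Tool frame: the origin (TCP) lies on the centre line of the jaws, within the pads' length; the fingertips stand 17 mm ahead of it and the grasp point (between the pads) lies 2 mm behind it; z points along the fingers, y is the line along which they close (so a half turn about z gives the same grasp; the last joint's range is limited). The gripper opens to 95 mm and grips with 3 to 60 N. Pads are 20 mm wide; open, the fingers measure 119 mm over their backs; the gripper's body (75 mm by 180 mm) begins 59 mm behind the grasp point.
Start: joints at [1.23, 0.491, 1.559, -0, 1.092, -0.106], TCP at [145.386, 607.871, 231.661] pointing down, gripper open.
Joint ranges: [-3.1, 3.1], [-0.84, 2.19], [0.05, 2.79], [-1.13, 4.28], [0.06, 2.93], [-2.69, 2.69]. Speed limits (rad/s): [2.22, 2.22, 2.79, 3.14, 3.14, 3.14].

### API

Orientations are given as [roll, pitch, yaw] about the fixed x, y, z axes, in that order (R = Rz(yaw) Ry(pitch) Rx(roll)).
In Python, from station import get_obs, camera, hand_in gives the robot as it stands.
- The arm moves only by the shell command python3 -m creep 'ROWS' [OPENING] [FORCE]. ROWS is JSON, a list of rows, each a list of 2 entries, a list of its own where there are three numbers: the shift along the tool's x, y, z in units of 40 mm (1.0 is 40 mm), then the turn about the tool's z in units of 5 degrees (1.0 is 5 degrees). A call has 1 to 5 rows; each row is the pose to reach, as a shift and turn from the pose commanded when the call began, along the tool's axes at that moment; what a row does not reach only later rows make up. A row lasts 1/10 s, in which the tool goes at most 50 mm and 8.59 degrees, less where a joint would pass 70% of its speed; a pose out of reach is approached as far as the arm can. A call with a gripper value outside its range is refused whole. OPENING is the closure in counts, from 0 (fully open) to 255 (shut), set as the call begins (- or left out, the last holds). The fingers move at their own pace and stop on an object; FORCE is the grip in N (left out, the last holds). Time passes only in rows, so rows that repeat a pose let the fingers close. It gives the time, the measured TCP pose, the force, the opening and the grip force at its end, in the units of the state.
- get_obs(): the state, without advancing time (a new reading comes with each control period).
- camera(name): name is "scene" or "side" or "wrist"; returns a dict with "frame" (400x640x3 uint8, blue, green, red), "depth" (400x640 float32, mm along the optical axis (not along the pixel's ray), 0 where there is no reading), "K" (3x3 intrinsics, pixels), "camera_from_world" (4x4, takes a point from world to camera coordinates); the wrist camera has in their place "tool_from_camera" (4x4, takes a point from camera to tool coordinates, whose origin is the TCP and whose axes are the flange's). Camera axes: x right, y down, z forward; pixel columns grow to the right and rows downward; lengths in mm; the calibration is good to about 2 mm. A picture is of the moment at which its call begins: read the wrist's pose just before it.
- hand_in(): hands the job in; it is judged then, once.
The state is a dict: "clock": time; "joint_pos": joint angles; "qd": joint speeds; "joint_torque": joint torques, N m; "position": TCP position; "tool_rot": TCP orientation; "ft_force": force on the tool from outside, world axes, zero at the start; "torque": the same for the moment, N m; "opening": opening from 0.0 (shut) to 1.0 (fully open); "grasp_force": force on a finger pad.
Only numpy, scipy, OpenCV 4.12 (cv2) and the standard library are available. Lean on these libraries where they do the work, as an engineer would, in place of code of your own. Each camera call takes 0.05 s, during which the arm holds its last target. There are 200 camera calls.

## Working session

There is one attempt and no reset: what is moved stays moved. The work goes in short steps, Python scripts to look and compute and a shell command to move; the robot and the scene stay as the last step left them, time stands still between calls to the robot, and variables do not carry over. Pictures are saved under pics/ and viewed, at most 12 in all, crops included, and the job is handed in when it is done.

```bash
mkdir -p pics; cat > h.py <<'E'
import numpy as np, cv2
from station import get_obs, camera
from scipy.spatial.transform import Rotation as R
def snap(n,f):
    c=camera(n); cv2.imwrite(f'pics/{f}.png',c['frame']); np.savez(f'pics/{f}.npz',**{k:v for k,v in c.items() if k!='frame'},frame=c['frame']); return c
def px(c,u,v,z=None):
    """world point of pixel by depth (median 3x3), or on plane height z"""
    K=c['K'];T=np.linalg.inv(c['camera_from_world']); r=np.linalg.inv(K)@[u,v,1]
    if z is None:
        d=c['depth'][int(v)-1:int(v)+2,int(u)-1:int(u)+2]; d=np.median(d[d>0]); return (T@np.append(r*d,1))[:3]
    d=T[:3,:3]@r; return T[:3,3]+d*(z-T[2,3])/d[2]
def tri(cs,ps):
    A=[]
    for c,(u,v) in zip(cs,ps):
        P=c['K']@c['camera_from_world'][:3]; A+= [u*P[2]-P[0], v*P[2]-P[1]]
    x=np.linalg.svd(np.array(A))[2][-1]; return x[:3]/x[3]
def load(f): return dict(np.load(f'pics/{f}.npz'))
E
python3 - <<'E'
from h import *
o=get_obs();print(o)
for n in('scene','side'):
    c=snap(n,n+'0');print(n,np.linalg.inv(c['camera_from_world'])[:3].round(2).tolist(),c['K'].tolist())
E
```

```text
{'clock': 0.0, 'joint_pos': array([ 1.23040524e+00,  4.91539479e-01,  1.55943370e+00,  1.72038854e-05,
        1.09169856e+00, -1.05619791e-01]), 'qd': array([ 0.0005373 , -0.00046588, -0.00028396, -0.00131028, -0.0010533 ,
       -0.0009544 ]), 'joint_torque': array([ 1.37206320e-03, -6.12667537e+01, -2.58172345e+01,  6.92666438e-02,
        4.83201316e-02, -1.32777641e-04]), 'position': array([145.30094714, 607.65186193, 231.07963785]), 'tool_rot': array([-3.14052119e+00, -1.28933905e-04,  2.90681335e+00]), 'ft_force': array([-0.14907572, -0.79691335, -0.00701135]), 'torque': array([-0.01287585,  0.01426173, -0.0511026 ]), 'grasp_force': 0.0, 'opening': 1.0003213575663232}
scene [[0.78, -0.39, 0.49, 62.72], [-0.63, -0.45, 0.63, -717.81], [-0.02, -0.8, -0.6, 773.03]] [[423.05137346420037, 0.0, 321.7449311468986], [0.0, 423.05137346420037, 208.88770269181208], [0.0, 0.0, 1.0]]
side [[-1.0, -0.02, 0.07, 531.98], [-0.07, 0.54, -0.84, 823.16], [-0.02, -0.84, -0.54, 698.47]] [[454.01975140348077, 0.0, 323.57256775838397], [0.0, 454.01975140348077, 204.38413111514717], [0.0, 0.0, 1.0]]
```

View pics/scene0.png

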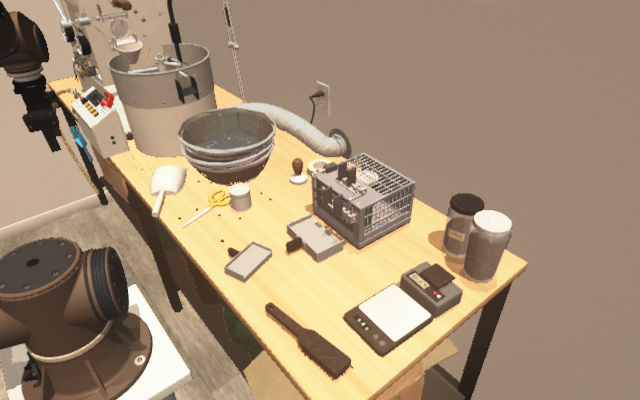

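View pics/side0.png

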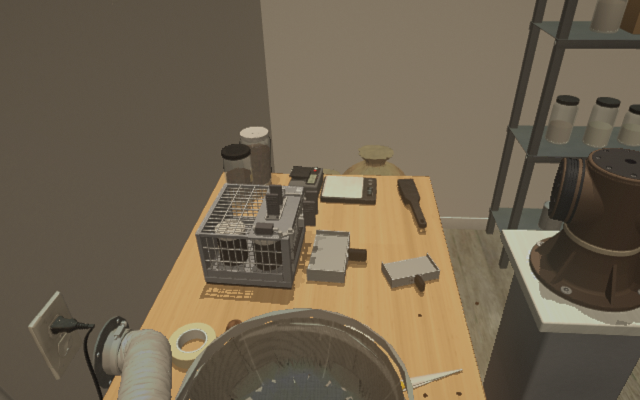

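Tray candidates are scene (315,237) / side (330,257), near the cage with its grip at the back, and scene (248,262) / side (410,271), smaller and turned away from the cage. The first fits the description (25–55 mm short of the cage, larger). I'll confirm this in enlarged crops.

```bash
python3 - <<'E'
from h import *
for f,(x,y,w,h),s in(('scene0',(280,150,140,110),5),('side0',(195,165,180,130),4)):
    c=load(f); cv2.imwrite(f'pics/{f}c.png',cv2.resize(c['frame'][y:y+h,x:x+w],None,fx=s,fy=s,interpolation=cv2.INTER_CUBIC))
E
```

```text
(no output)
```

View pics/scene0c.png

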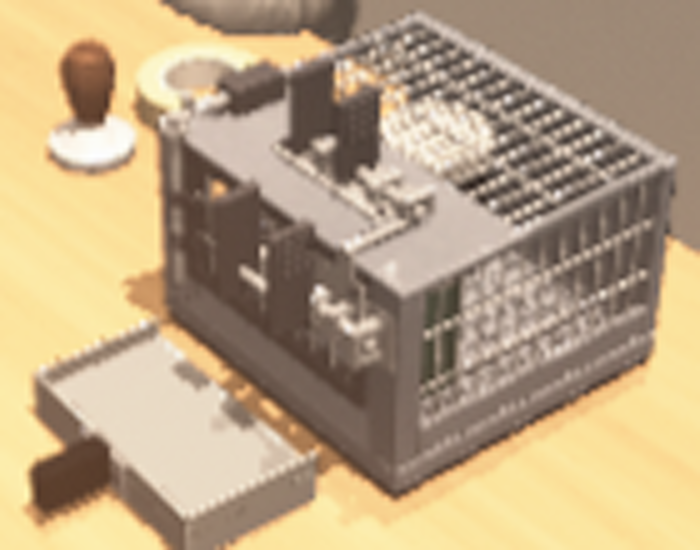

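View pics/side0c.png

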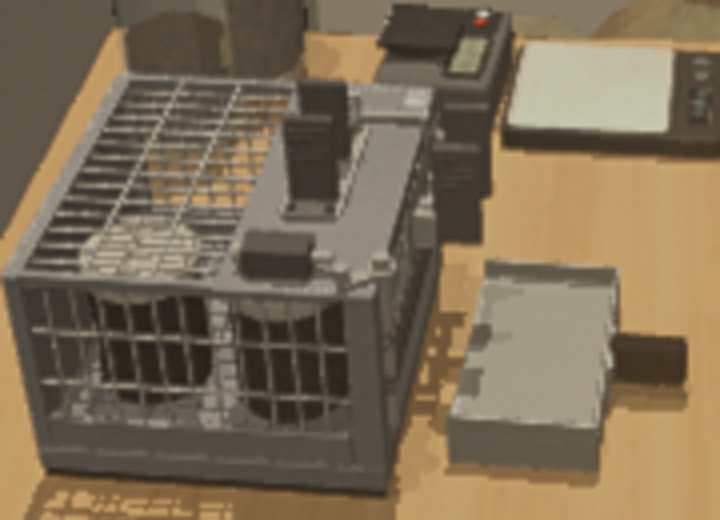

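The crops confirm it: the larger tray is the one in front of the cage, with open edge to the cage and its black grip at scene (294,244) / side (357,255). The roof catch lugs are at scene (342,172) and (352,176), and the gate lugs at scene (326,197) and (338,206).

```bash
python3 - <<'E'
from h import *
a,b=load('scene0'),load('side0')
S=lambda u,v:(280+u/5,150+v/5); D=lambda u,v:(195+u/4,165+v/4)
pts={'cageFL_top':((172,120),(380,288)),'cageFR_top':((403,290),(432,90)),'cageBR_top':((670,162),(122,78)),'cageBL_top':((415,15),(8,277)),
'trayFL':((152,328),(450,422)),'trayBL':((38,375),(600,425)),'trayBR':((187,525),(617,270)),'trayFR':((317,458),(487,264))}
W={}
for k,(s,d) in pts.items():
    W[k]=tri([a,b],[S(*s),D(*d)]);h=140 if 'cage' in k else 34
    print(k,W[k].round(1),px(a,*S(*s),h)[:2].round(1),px(b,*D(*d),h)[:2].round(1))
def fit(P,Q):
    p,q=P-P.mean(0),Q-Q.mean(0); U,_,V=np.linalg.svd(p.T@q); M=V.T@np.diag([1,np.linalg.det(U@V)])@U.T
    t=Q.mean(0)-M@P.mean(0); print('origin',t.round(1),'yaw deg',np.degrees(np.arctan2(M[1,0],M[0,0])).round(2),'res',(Q-(P@M.T+t)).round(1).tolist()); return t,M
t,M=fit(np.array([[-107,106],[-107,-106],[90,-106],[90,106.]]),np.array([W[k][:2] for k in list(pts)[:4]]))
fit(np.array([[42.5,75],[-42.5,75],[-42.5,-75],[42.5,-75.]]),np.array([W[k][:2] for k in list(pts)[4:]]))
# clouds
for c,n in((a,'scene'),(b,'side')):
    v,u=np.mgrid[0:400,0:640];d=c['depth'];r=np.linalg.inv(c['K'])@np.stack([u.ravel()+0.,v.ravel()+0.,np.ones(u.size)])*d.ravel()
    P=(np.linalg.inv(c['camera_from_world'])@np.vstack([r,np.ones(u.size)]))[:3].T; P=P[d.ravel()>0]
    L=np.c_[(P[:,:2]-t)@M,P[:,2]]
    for nm,lo,hi in(('roof',(-115,-95,130),(100,95,149)),('toplugs',(-100,-80,160),(0,80,215)),('gatelugs',(-165,-80,125),(-115,80,175)),('deck',(-260,-100,12),(-115,100,28)),('grip',(-320,-40,30),(-235,40,45))):
        q=L[((L>lo)&(L<hi)).all(1)]; 
        if len(q): print(n,nm,len(q),'min',np.percentile(q,2,0).round(1),'med',np.median(q,0).round(1),'max',np.percentile(q,98,0).round(1))
    q=P[(L[:,0]<-112)&(L[:,0]>-260)&(abs(L[:,1])<110)&(P[:,2]>14)&(P[:,2]<42)]
    print(n,'tray rect',cv2.minAreaRect(q[:,:2].astype(np.float32)))
np.savez('cage.npz',t=t,M=M)
E
```

```text
cageFL_top [664.9  84.8 141.4] [671.9  88.3] [661.6  86.5]
cageFR_top [ 657.8 -113.4  140.2] [ 660.2 -112.7] [ 656.4 -112. ]
cageBR_top [ 849.4 -121.4  138.4] [ 848.2 -122.6] [ 848.  -118.1]
cageBL_top [856.6  85.4 139.4] [856.1  84.8] [855.9  86.5]
trayFL [631.6  61.2  29. ] [627.1  55.8] [631.4  66.6]
trayBL [550.5  63.5  33.9] [552.8  63.6] [548.8  64.8]
trayBR [542.5 -82.7  30.9] [540.  -85.4] [542.8 -78.8]
trayFR [624.9 -87.   30.5] [624.3 -89.8] [623.2 -81.1]
origin [765.7 -16.4] yaw deg -1.59 res [[3.3, -7.7], [2.0, 6.0], [-3.3, 3.5], [-2.0, -1.7]]
origin [587.4 -11.3] yaw deg -2.74 res [[-1.8, -0.4], [2.0, -2.2], [1.1, 1.4], [-1.3, 1.2]]
scene roof 1676 min [-108.1  -91.7  133.1] med [-57.1 -15.  142.2] max [ 88.3  89.2 147.8]
scene toplugs 263 min [-74.2 -61.4 160.3] med [-61.1  -8.  180.5] max [-46.3  29.6 199. ]
scene gatelugs 273 min [-147.6  -51.1  125.6] med [-135.9  -43.1  147.5] max [-120.6    0.2  165.4]
scene deck 1122 min [-241.6  -72.5   13.4] med [-179.4   -2.8   24.5] max [-136.5   74.2   27.6]
scene grip 76 min [-284.4   -5.    30.9] med [-250.7    1.1   38.8] max [-235.9   19.9   42.3]
scene tray rect ((568.9303588867188, -7.94122314453125), (153.38693237304688, 125.71785736083984), 86.50848388671875)
side roof 2203 min [-105.6  -89.1  134.6] med [-25.7  14.9 140.4] max [ 89.9  92.1 146.5]
side toplugs 343 min [-72.1 -12.1 161. ] med [-59.8  27.6 183.6] max [-45.2  32.2 197.1]
side gatelugs 326 min [-146.5  -47.4  126.4] med [-133.8   -2.5  148.2] max [-119.7    3.4  163. ]
side deck 1569 min [-245.8  -71.6   13.9] med [-178.4    9.7   22.9] max [-136.1   77.1   27. ]
side grip 82 min [-263.6   -1.2   30.5] med [-249.7    8.3   37.2] max [-235.8   13.    40.3]
side tray rect ((568.6201171875, -8.896278381347656), (154.82501220703125, 125.85761260986328), 86.67984008789062)
```

```bash

python3 -m creep '[[[-0.8,-0.8,-0.2],0],[[-1.7,-1.6,-0.4],0],[[-2.5,-2.4,-0.6],0],[[-3.3,-3.2,-0.6],0],[[-3.3,-3.2,-0.6],0]]' 0 20
python3 -m creep '[[[-0.8,-0.8,-0.2],0],[[-1.7,-1.6,-0.4],0],[[-2.5,-2.4,-0.6],0],[[-3.3,-3.2,-0.6],0],[[-3.3,-3.2,-0.6],0]]'
python3 -m creep '[[[-0.8,-0.8,-0.2],0],[[-1.7,-1.6,-0.4],0],[[-2.5,-2.4,-0.6],0],[[-3.3,-3.2,-0.6],0],[[-3.3,-3.2,-0.6],0]]'
python3 -m creep '[[[-0.8,-0.8,-0.2],-0.6],[[-1.7,-1.6,-0.4],-1.2],[[-2.5,-2.4,-0.6],-1.8],[[-3.3,-3.2,-0.6],-2.3],[[-3.3,-3.2,-0.6],-2.3]]'
python3 -m creep '[[[0,0,0],0],[[0,0,0],0]]'
python3 - <<'E'
from h import *
o=get_obs();print(o['position'],o['tool_rot'],o['joint_pos'],o['ft_force'])
c=snap('wrist','w1');print(c['tool_from_camera'].round(3).tolist(),c['K'].tolist());np.save('pics/w1p.npy',np.r_[o['position'],o['tool_rot']])
E
```

```text
clock: 0.6
position: [245.7, 449.3, 255.9]
tool_rot: [-3.141, 0.0, 2.903]
ft_force: [0.8, 0.8, 0.3]
opening: 0.999
grasp_force: 0.0
clock: 1.1
position: [344.5, 294.6, 279.8]
tool_rot: [-3.141, 0.001, 2.902]
ft_force: [0.6, 0.8, -0.3]
opening: 1.004
grasp_force: 0.0
clock: 1.6
position: [443.3, 139.8, 303.4]
tool_rot: [-3.141, 0.0, 2.903]
ft_force: [1.3, 0.5, 0.2]
opening: 0.999
grasp_force: 0.0
clock: 2.1
position: [541.9, -15.1, 326.7]
tool_rot: [-3.141, -0.0, 3.106]
ft_force: [-0.3, 0.3, -0.2]
opening: 0.996
grasp_force: 0.0
clock: 2.3
position: [539.4, -11.4, 327.3]
tool_rot: [3.141, -0.001, 3.108]
ft_force: [-0.4, 0.2, 0.6]
opening: 1.0
grasp_force: 0.0
[539.36742043 -11.38464794 327.34521318] [ 3.14109622e+00 -7.65391419e-04  3.10832258e+00] [-1.43757754e-01  2.81140296e-01  1.63114415e+00  4.33947502e-04
  1.23012370e+00 -1.68142898e+00] [-0.35852088  0.2023104   0.60049124]
[[-0.001, -0.955, -0.297, 83.907], [1.0, -0.002, 0.001, -1.926], [-0.001, -0.297, 0.955, -152.686], [0.0, 0.0, 0.0, 1.0]] [[328.713111739303, 0.0, 319.5161661967776], [0.0, 328.713111739303, 195.12624298628944], [0.0, 0.0, 1.0]]
```

View pics/w1.png

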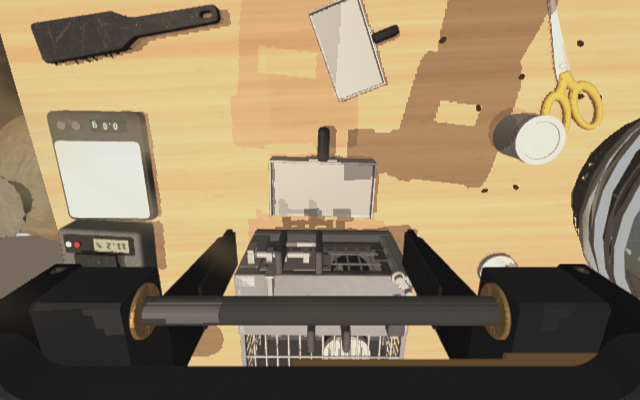

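The wrist view shows the tray deck at (322,188) with its grip at (323,143), the open edge at row ~217, the gate lugs at about (320,252), and the roof catch at (330,335).

```bash
cat >> h.py <<'E'
def wcam(c,p):
    T=np.eye(4);T[:3,:3]=R.from_euler('xyz',p[3:]).as_matrix();T[:3,3]=p[:3]
    c['camera_from_world']=np.linalg.inv(T@c['tool_from_camera']);return c
def cloud(c):
    v,u=np.mgrid[0:400,0:640];d=c['depth'].ravel();r=np.linalg.inv(c['K'])@np.stack([u.ravel()+0.,v.ravel()+0.,np.ones(u.size)])*d
    P=(np.linalg.inv(c['camera_from_world'])@np.vstack([r,np.ones(u.size)]))[:3].T; return P[d>0],np.c_[u.ravel(),v.ravel()][d>0]
def wsnap(f):
    o=get_obs();c=snap('wrist',f);p=np.r_[o['position'],o['tool_rot']];np.save(f'pics/{f}p.npy',p);return wcam(c,p),o
E
python3 - <<'E'
from h import *
c=wcam(load('w1'),np.load('pics/w1p.npy'));P,U=cloud(c)
def box(n,lo,hi,s=3):
    q=P[((P>lo)&(P<hi)).all(1)];print(n,len(q),*[np.percentile(q,k,0).round(1) for k in (s,50,100-s)] if len(q) else '')
    return q
box('bench',(480,-60,-15),(530,60,12))
q=box('deck',(530,-120,15),(640,100,28));print(cv2.minAreaRect(q[:,:2].astype(np.float32)))
q=box('rim',(530,-120,29),(645,100,42));print(cv2.minAreaRect(q[:,:2].astype(np.float32)))
q=box('grip',(470,-60,25),(540,60,45));print(cv2.minAreaRect(q[:,:2].astype(np.float32)))
box('gatelugs',(600,-120,150),(645,100,172))
box('roof',(645,-140,132),(870,110,150))
box('toplugs',(640,-80,175),(760,80,215))
# profile in x strips of lug tops
for nm,lo,hi in(('gl',(600,-120,150),(645,100,172)),('tl',(640,-80,180),(760,80,215))):
    q=P[((P>lo)&(P<hi)).all(1)]; h,e=np.histogram(q[:,1],np.arange(-80,60,3)); print(nm,[(int(e[i]),int(h[i])) for i in range(len(h)) if h[i]])
cv2.imwrite('pics/w1c.png',cv2.resize(c['frame'][115:290,225:425],None,fx=3.4,fy=3.4,interpolation=cv2.INTER_CUBIC))
E
```

```text
bench 2710 [481.3 -56.7  -1.9] [ 5.026e+02  4.900e+00 -2.000e-01] [528.3  56.8   1.4]
deck 5444 [548.9 -79.9  20. ] [588.3 -11.5  21.8] [628.3  57.2  23.7]
((586.4241943359375, -11.181098937988281), (147.34425354003906, 89.46217346191406), 86.48786926269531)
rim 716 [532.2 -86.3  29.8] [548.8  -9.2  33.5] [623.3  63.6  38.1]
((580.065673828125, -10.981163024902344), (149.88421630859375, 100.18367767333984), 86.24449157714844)
grip 347 [501.5 -14.8  31.9] [519.4  -7.4  36.8] [538.7   0.8  38.9]
((520.4854736328125, -7.219649314880371), (15.675312995910645, 40.043270111083984), 85.13776397705078)
gatelugs 400 [617.2 -64.4 151.8] [628.6 -57.  160.8] [643.2 -13.5 162.4]
roof 6498 [ 657.1 -116.4  134.4] [680.6 -19.8 139.5] [781.   82.8 144.9]
toplugs 429 [692.6 -32.  185.2] [702.6   5.2 194.6] [718.1  12.9 196.3]
gl [(-68, 6), (-65, 56), (-62, 78), (-59, 63), (-23, 32), (-20, 70), (-17, 72), (-14, 23)]
tl [(-35, 13), (-32, 70), (-29, 77), (-26, 47), (4, 62), (7, 74), (10, 72), (13, 13)]
```

View pics/w1c.png

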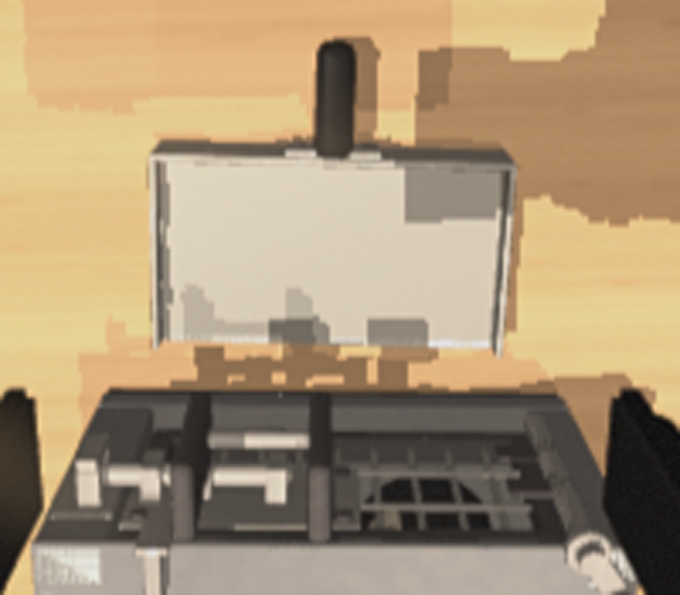

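The crop shows the tray's open edge from (157,350) to (499,353), and the sill foot line from (108,392) to (562,396). The tray is turned slightly relative to the sill, with a gap of roughly 35 mm.

```bash
python3 - <<'E'
from h import *
c=wcam(load('w1'),np.load('pics/w1p.npy'));P,U=cloud(c)
C=lambda u,v:(225+u/3.4,115+v/3.4)
ang=lambda a,b:np.degrees(np.arctan2(-(b-a)[0],(b-a)[1])).round(2)
for n,p,q,z in(('sillfoot',(108,392),(562,396),0),('roof front',(35,545),(612,552),140),('rim back',(155,152),(515,160),34),('rimfront',(157,346),(500,350),34),('grip sides top',(316,90),(356,90),38)):
    a,b=px(c,*C(*p),z),px(c,*C(*q),z);print(n,a[:2].round(1),b[:2].round(1),'yaw',ang(a,b),'mid',((a+b)/2)[:2].round(1))
# front edges by cloud: per y bin, extreme x
def edge(lo,hi,f,w=6):
    q=P[((P>lo)&(P<hi)).all(1)];ys=np.arange(lo[1],hi[1],w);E=[]
    for y in ys:
        s=q[(q[:,1]>=y)&(q[:,1]<y+w)]
        if len(s)>3:E.append((y+w/2,np.percentile(s[:,0],f)))
    E=np.array(E);k=np.polyfit(E[:,1-1],E[:,1],1);r=E[:,1]-np.polyval(k,E[:,0]);g=abs(r)<3;k=np.polyfit(E[g,0],E[g,1],1)
    print('yaw',np.degrees(-np.arctan(k[0])).round(2),'x at y=-13',np.polyval(k,-13).round(1),g.sum(),len(g))
print('deck front');edge((600,-75,14),(640,50,27),98)
print('roof front');edge((640,-105,134),(690,75,146),3)
print('sill face');edge((642,-105,6),(680,75,20),50)
q=P[((P>(640,-140,6))&(P<(680,120,20))).all(1)];print('sill y range',np.percentile(q[:,1],[1,99]))
q=P[((P>(640,-160,130))&(P<(760,120,148))).all(1)];print('roof y range',np.percentile(q[:,1],[.5,1,99,99.5]))
E
```

```text
sillfoot [ 659.2 -116.2] [668.6  94.9] yaw -2.56 mid [663.9 -10.6]
roof front [ 655.8 -115.7] [665.6  83.2] yaw -2.82 mid [660.7 -16.3]
rim back [540.6 -80.2] [549.   65.4] yaw -3.29 mid [544.8  -7.4]
rimfront [624.3 -85.9] [631.3  60.4] yaw -2.73 mid [627.8 -12.8]
grip sides top [517.3 -14.2] [517.9   1.6] yaw -1.99 mid [517.6  -6.3]
deck front
yaw -3.55 x at y=-13 630.1 21 21
roof front
yaw -2.72 x at y=-13 660.0 28 30
sill face
yaw -2.53 x at y=-13 660.3 28 28
sill y range [-115.05477158   90.37629613]
roof y range [-119.10845577 -118.06469358   87.01687554   88.53107724]
```

```bash

python3 -m creep '[[[0.3,0.05,1.0],0.1],[[0.66,0.09,2.0],0.28],[[0.66,0.09,3.2],0.28],[[0.66,0.09,4.4],0.28],[[0.66,0.09,5.5],0.28]]'
python3 -m creep '[[[0,0,0.6],0],[[0,0,1.2],0],[[0,0,1.7],0],[[0,0,2.0],0],[[0,0,2.05],0]]'
python3 -m creep '[[[0,0,0],0],[[0,0,0],0]]'
python3 - <<'E'
from h import *
c,o=wsnap('w2');print(o['position'],np.degrees(o['tool_rot'][2]),o['ft_force'])
cv2.imwrite('pics/w2c.png',c['frame'])
P,U=cloud(c)
q=P[((P>(470,-60,28))&(P<(533,60,45))).all(1)];print('grip',len(q),cv2.minAreaRect(q[:,:2].astype(np.float32)) if len(q) else '')
E
```

```text
clock: 2.85
position: [512.9, -7.0, 106.4]
tool_rot: [3.141, 0.001, 3.084]
ft_force: [1.1, -0.1, -0.5]
opening: 1.003
grasp_force: 0.0
clock: 3.35
position: [513.1, -7.5, 24.9]
tool_rot: [3.141, -0.001, 3.084]
ft_force: [0.3, -0.3, 0.1]
opening: 1.002
grasp_force: 0.0
clock: 3.55
position: [513.9, -8.2, 26.6]
tool_rot: [-3.142, 0.001, 3.083]
ft_force: [0.6, -0.2, -0.6]
opening: 0.997
grasp_force: 0.0
[513.94742725  -8.22404908  26.55095294] 176.66279830860438 [ 0.56940511 -0.16310398 -0.62723761]
grip 2986 ((514.0440063476562, -7.228717803955078), (106.65123748779297, 29.07956886291504), 87.53784942626953)
```

```bash

python3 -m creep '[[[0,0,0],0],[[0,0,0],0],[[0,0,0],0],[[0,0,0],0],[[0,0,0],0]]' 255 30
python3 -m creep '[[[0,0,0],0],[[0,0,0],0],[[0,0,0],0]]'
python3 - <<'E'
from h import *
c,o=wsnap('w3')
P,U=cloud(c)
for n,lo,hi in(('deck',(560,-95,15),(634,75,28)),('sill',(640,-130,8),(690,110,20)),('sillL',(640,40,8),(690,130,20)),('rims',(560,-110,29),(640,90,42))):
    q=P[((P>lo)&(P<hi)).all(1)];print(n,len(q),*[np.percentile(q,k,0).round(1) for k in(2,50,98)] if len(q) else '')
E
```

```text
clock: 4.1
position: [513.5, -8.4, 25.6]
tool_rot: [3.142, 0.0, 3.083]
ft_force: [1.0, -0.0, -0.2]
opening: 0.634
grasp_force: 0.0
clock: 4.4
position: [513.5, -8.4, 25.6]
tool_rot: [3.142, -0.0, 3.083]
ft_force: [0.2, 0.3, -0.4]
opening: 0.383
grasp_force: 0.0
deck 2660 [560.4 -41.4  20.5] [569.6 -12.3  21.6] [579.3  13.9  22.7]
sill 0
sillL 0
rims 0
```

View pics/w3.png

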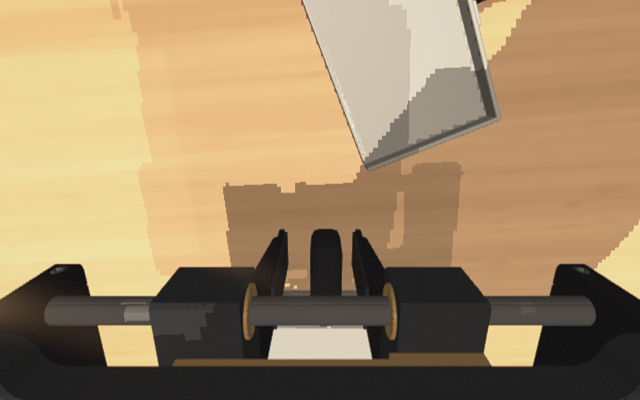

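```bash

python3 -m creep '[[[0,0,0],0],[[0,0,0],0],[[0,0,0],0],[[0,0,0],0],[[0,0,0],0]]' 255 30
python3 -m creep '[[[-0.15,0.02,0],0],[[-0.3,0.03,0],-0.1],[[-0.45,0.05,0],-0.15],[[-0.6,0.06,0],-0.15],[[-0.6,0.06,0],-0.15]]'
python3 - <<'E'
from h import *
a=snap('scene','scene2');b=snap('side','side2');o=get_obs();print(o['position'],np.degrees(o['tool_rot'][2]),o['ft_force'])
A=cv2.resize(a['frame'][195:265,285:375],None,fx=5,fy=5,interpolation=cv2.INTER_CUBIC)
B=cv2.resize(b['frame'][215:295,275:365],None,fx=5,fy=5,interpolation=cv2.INTER_CUBIC)[:350]
B=cv2.resize(b['frame'][222:292,275:347],None,fx=4.9,fy=5,interpolation=cv2.INTER_CUBIC)
cv2.imwrite('pics/m2.png',cv2.resize(np.hstack([A[:350],B[:350]]),None,fx=1,fy=1)[:, :800])
E
```

```text
clock: 4.95
position: [513.5, -8.3, 25.6]
tool_rot: [3.141, -0.0, 3.083]
ft_force: [-0.9, 2.1, -0.2]
opening: 0.169
grasp_force: 29.9
clock: 5.45
position: [538.8, -7.5, 25.6]
tool_rot: [-3.142, 0.002, 3.096]
ft_force: [2.5, -0.0, -0.5]
opening: 0.169
grasp_force: 30.0
[538.31918202  -7.45344616  25.54393983] 177.39662606500556 [ 1.27434557  0.45499553 -1.52444202]
```

View pics/m2.png

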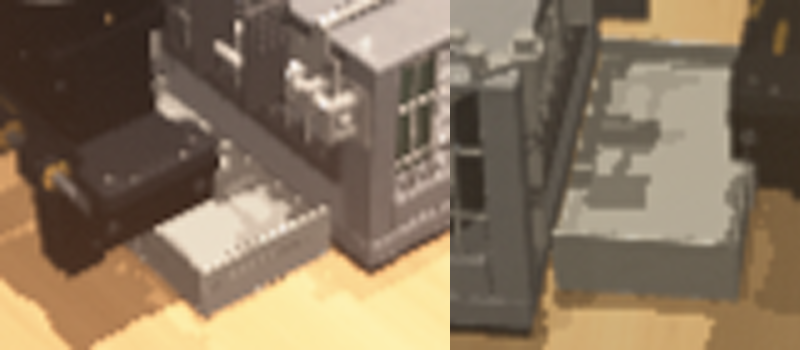

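The tray is gripped and moved up close, with its front-right rim at scene (351,235.6), front-left rim at side (296.4,269.4), and the cage corners at scene (359,249) and side (291.3,288.6).

```bash
python3 - <<'E'
from h import *
a,b=load('scene2'),load('side2')
A=lambda u,v:(285+u/5,195+v/5);B=lambda u,v:(275+(u-450)/4.9,222+v/5)
print('trayFR top34',px(a,*A(330,203),34).round(1),'bot',px(a,*A(332,240),0).round(1),'cageFR',px(a,*A(370,270),0).round(1))
print('trayFL top34',px(b,*B(555,237),34).round(1),'bot',px(b,*B(558,293),0).round(1),'cageFL',px(b,*B(530,333),0).round(1))
print('trayBL',px(b,*B(740,240),34).round(1),'trayBR(scene)',px(a,*A(205,278),34).round(1), px(a,*A(207,313),0).round(1))
t=np.array([660.4,-11]);th=np.radians(-2.6);M=np.array([[np.cos(th),-np.sin(th)],[np.sin(th),np.cos(th)]])
for c,n in((a,'scene'),(b,'side')):
    P,_=cloud(c);L=np.c_[(P[:,:2]-t)@M,P[:,2]]
    for nm,lo,hi in(('rimR',(-90,-95,8),(-12,-55,32)),('rimL',(-90,55,8),(-12,95,32)),('sideR',(-30,-125,6),(200,-90,130)),('sideL',(-30,90,6),(200,125,130)),('sillface',(-12,-106,3),(20,106,19))):
        q=L[((L>lo)&(L<hi)).all(1)];print(n,nm,len(q),*[np.percentile(q,k,0).round(1) for k in(3,50,97)] if len(q)>5 else '')
E
```

```text
trayFR top34 [655.8 -84.8  34. ] bot [662.9 -79.5   0. ] cageFR [ 662.  -110.9    0. ]
trayFL top34 [656.2  64.2  34. ] bot [656.6  63.2   0. ] cageFL [666.1  89.6   0. ]
trayBL [572.7  61.9  34. ] trayBR(scene) [567.1 -86.9  34. ] [573.8 -79.6   0. ]
scene rimR 225 [-89.3 -76.5   9.1] [-54.3 -74.   22.7] [-14.  -56.3  31.3]
scene rimL 7 [-18.   57.3  24.9] [-13.8  65.6  27.5] [-12.4  73.5  30.5]
scene sideR 1348 [  -2.6 -105.2    9.9] [  82.  -101.1   50.2] [190.9 -92.3 123.4]
scene sideL 101 [-2.1 90.6 25.8] [175.6 100.4  99. ] [194.9 106.2 128.3]
scene sillface 78 [ -10.5 -104.5    3.1] [  0.3 -93.1   9.7] [ 17.5 -72.6  18.6]
side rimR 190 [-70.6 -77.9  20.7] [-41.6 -71.5  23.9] [-13.8 -55.8  31.4]
side rimL 297 [-88.4  56.    9.1] [-50.8  72.1  21.1] [-14.2  74.8  31.1]
side sideR 321 [   0.5 -103.3   22.9] [158.2 -98.5  67.9] [194.6 -91.7 125.7]
side sideL 2323 [ 0.  97.8  9.9] [ 90.5 103.8  42.8] [192.5 107.5 124. ]
side sillface 104 [ -9.6 -84.    3.5] [ 0.3 71.3 13.2] [ 16.8 105.5  18.7]
```

```bash
cat > fit.py <<'E'
from h import *
import sys
t=np.array([660.4,-11]);th=np.radians(-2.6);M=np.array([[np.cos(th),-np.sin(th)],[np.sin(th),np.cos(th)]])
for f in sys.argv[1:]:
    c=load(f);P,_=cloud(c);L=np.c_[(P[:,:2]-t)@M,P[:,2]]
    for nm,lo,hi in(('rimR',(-85,-85,6),(-5,-65,30)),('rimL',(-85,65,6),(-5,85,30)),('sideR',(5,-116,5),(190,-96,18)),('sideL',(5,96,5),(190,116,18))):
        q=L[((L>lo)&(L<hi)).all(1)]
        if len(q)<60: continue
        for _ in range(4):
            k=np.polyfit(q[:,0],q[:,1],1);r=q[:,1]-np.polyval(k,q[:,0]);q=q[abs(r)<max(1.2,1.5*r.std())]
        print(f,nm,len(q),'y at x=0',np.polyval(k,0).round(2),'at -42',np.polyval(k,-42).round(2),'slope deg',np.degrees(k[0]).round(2))
E
python3 fit.py scene2 side2
```

```text
scene2 rimR 108 y at x=0 -75.31 at -42 -74.71 slope deg -0.82
scene2 sideR 100 y at x=0 -103.36 at -42 -103.68 slope deg 0.43
side2 rimR 72 y at x=0 -74.6 at -42 -74.27 slope deg -0.45
side2 rimL 180 y at x=0 72.36 at -42 72.3 slope deg 0.09
side2 sideL 193 y at x=0 105.2 at -42 105.13 slope deg 0.1
```

```bash

python3 -m creep '[[[-0.04,0,0],0],[[-0.08,0,0],0],[[-0.12,0,0],0],[[-0.12,0,0],0]]'
python3 -m creep '[[[-0.03,0,0],0],[[-0.03,0,0],0]]'
python3 -m creep '[[[-0.03,0,0],0],[[-0.03,0,0],0]]'
python3 -c "
from h import *
o=get_obs();print(o['position'],np.degrees(o['tool_rot'][2]),o['ft_force'],o['torque'])"
```

```text
clock: 5.95
position: [542.6, -7.6, 25.6]
tool_rot: [3.141, 0.0, 3.096]
ft_force: [-0.8, 0.7, 0.0]
opening: 0.163
grasp_force: 30.0
clock: 6.15
position: [542.8, -7.6, 25.6]
tool_rot: [3.141, -0.002, 3.096]
ft_force: [-7.0, -0.8, 3.6]
opening: 0.164
grasp_force: 30.0
clock: 6.35
position: [542.9, -7.6, 25.5]
tool_rot: [3.141, -0.004, 3.097]
ft_force: [-11.3, -1.6, 7.5]
opening: 0.167
grasp_force: 30.0
[542.92215641  -7.62798949  25.54739523] 177.41704197053733 [-11.33887346  -1.62612941   7.51031415] [-0.20570343  1.68097873  0.07408624]
```

```bash

python3 -m creep '[[[0.06,0,0],0],[[0.06,0,0],0],[[0.06,0,0],0],[[0.06,0,0],0]]' 0 30
python3 -m creep '[[[0,0,-0.6],0],[[0,0,-1.5],0],[[0.1,0,-2.5],0],[[0.2,0,-3.6],0],[[0.3,0,-4.6],0]]'
python3 -m creep '[[[0,0,-0.6],0],[[0,0,-1.0],0],[[0,0,-1.0],0],[[0,0,-1.0],0]]'
python3 - <<'E'
from h import *
c,o=wsnap('w4');print(o['position'],o['tool_rot'],o['ft_force'])
f=c['frame'][150:330,215:425];cv2.imwrite('pics/w4c.png',cv2.resize(f,None,fx=3.3,fy=3.3,interpolation=cv2.INTER_CUBIC))
E
```

```text
clock: 6.75
position: [542.8, -7.7, 25.6]
tool_rot: [3.142, 0.001, 3.096]
ft_force: [-0.2, 0.0, 0.5]
opening: 0.449
grasp_force: 0.0
clock: 7.25
position: [530.3, -7.1, 211.6]
tool_rot: [3.142, 0.001, 3.096]
ft_force: [0.7, 0.8, -0.4]
opening: 0.869
grasp_force: 0.0
clock: 7.65
position: [530.3, -7.1, 249.1]
tool_rot: [3.141, -0.0, 3.096]
ft_force: [0.3, 0.4, -0.2]
opening: 0.999
grasp_force: 0.0
[530.26755975  -7.06752043 249.09888025] [ 3.14148745e+00 -8.44540949e-05  3.09615339e+00] [ 0.2968639   0.43652853 -0.21490684]
```

View pics/w4c.png

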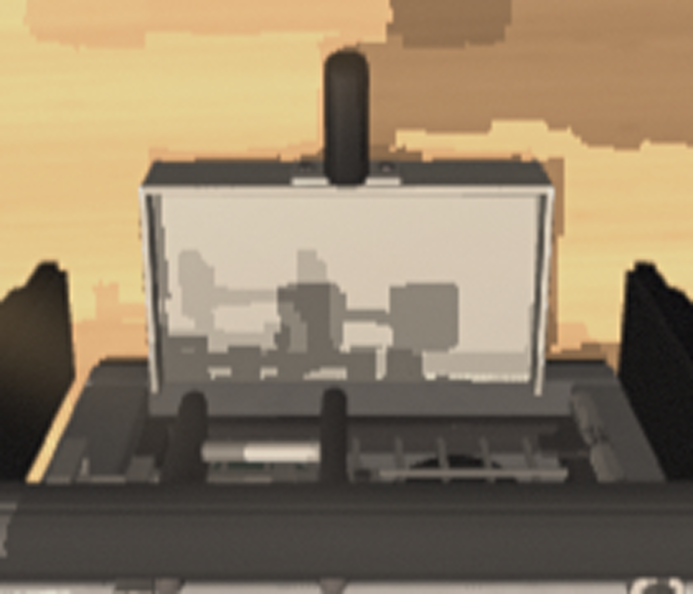

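The tray's deck meets the sill with no visible gap, with rims ending at (155,388) and (539,390) and the sill foot corners at (98,363) and (612,363). Next I'll compute the lateral offset and locate the lugs.

```bash
python3 - <<'E'
from h import *
c=wcam(load('w4'),np.load('pics/w4p.npy'));P,U=cloud(c)
C=lambda u,v:(215+u/3.3,150+v/3.3)
for n,p,q,z in(('sillfoot',(98,363),(612,363),0),('rimfront outer',(151,388),(544,390),34),('rimback outer',(142,188),(554,188),34),('gatelug L/R outer z162',(178,400),(347,400),162),('deck front',(163,382),(533,382),22)):
    a,b=px(c,*C(*p),z),px(c,*C(*q),z);print(n,a[:2].round(1),b[:2].round(1),'mid',((a+b)/2)[:2].round(1),'yaw',np.degrees(np.arctan2(-(b-a)[0],(b-a)[1])).round(2))
t=np.array([660.4,-11]);th=np.radians(-2.6);M=np.array([[np.cos(th),-np.sin(th)],[np.sin(th),np.cos(th)]])
L=np.c_[(P[:,:2]-t)@M,P[:,2]]
def box(n,lo,hi):
    q=L[((L>lo)&(L<hi)).all(1)];print(n,len(q),*[np.percentile(q,k,0).round(1) for k in(1,50,99)]);return q
box('rims',(-83,-90,29),(-3,90,40));q=box('sillface',(-8,-130,3),(12,130,19))
for s in(-1,1):
    e=q[q[:,1]*s>78];k=np.polyfit(e[:,1],e[:,0],1);print('sill outboard x',np.median(e[:,0]).round(1),len(e),'ymax',np.percentile(e[:,1]*s,[95,99,100]).round(1))
q=box('lugs',(-60,-90,150),(-10,60,172));h,e=np.histogram(q[:,1],np.arange(-80,40,2));print([(int(e[i]),int(h[i])) for i in range(len(h)) if h[i]])
E
python3 - <<'E'
from h import *
snap('scene','scene3');snap('side','side3')
E
python3 fit.py scene3 side3
```

```text
sillfoot [ 659.  -116.8] [669.   95.4] mid [664.  -10.7] yaw -2.71
rimfront outer [652.5 -88.4] [660.5  61.3] mid [656.5 -13.6] yaw -3.04
rimback outer [571.9 -83.6] [578.9  64.2] mid [575.4  -9.7] yaw -2.7
gatelug L/R outer z162 [584.5 -53.1] [586.4 -10.9] mid [585.5 -32. ] yaw -2.71
deck front [656.8 -86.1] [663.7  59.1] mid [660.3 -13.5] yaw -2.71
rims 364 [-82.3 -78.5  29.3] [-44.3 -17.8  33.3] [-3.8 71.1 35.3]
sillface 179 [  -1.  -105.8    3.1] [-0.1 77.6 13.4] [  2.  103.1  18.9]
sill outboard x -0.0 81 ymax [105.3 106.1 106.8]
sill outboard x -0.1 88 ymax [102.3 103.6 103.8]
lugs 79 [-19.8 -54.8 158.6] [-17.3 -47.7 160.9] [-14.3  -4.4 162.6]
[(-56, 5), (-54, 10), (-52, 13), (-50, 11), (-48, 2), (-12, 6), (-10, 10), (-8, 15), (-6, 7)]
scene3 rimR 104 y at x=0 -75.03 at -42 -74.79 slope deg -0.33
scene3 rimL 40 y at x=0 69.84 at -42 71.26 slope deg -1.94
scene3 sideR 87 y at x=0 -103.17 at -42 -103.34 slope deg 0.24
side3 rimR 76 y at x=0 -74.81 at -42 -73.47 slope deg -1.84
side3 rimL 159 y at x=0 71.89 at -42 72.03 slope deg -0.19
side3 sideL 209 y at x=0 104.81 at -42 104.55 slope deg 0.34
```

The tray sits 2.5 mm too far right by both measurements. I'll regrip it, shift it left and press it flush again.

```bash

python3 -m creep '[[[0,0,1.0],0],[[-0.1,0,2.0],0],[[-0.2,0,3.0],0],[[-0.3,0,4.0],0],[[-0.3,0,4.6],0]]' 150 30
python3 -m creep '[[[0,0,0.5],0],[[0,0,0.9],0],[[0,0,1.0],0],[[0,0,1.0],0]]'
python3 -m creep '[[[0,0,0],0],[[0,0,0],0],[[0,0,0],0],[[0,0,0],0],[[0,0,0],0]]' 255 30
python3 -m creep '[[[0.03,0,0],0],[[0.03,0.03,0],0],[[0.03,0.06,0],0],[[0,0.06,0],0],[[-0.03,0.06,0],0]]'
python3 -m creep '[[[-0.03,0,0],0],[[-0.03,0,0],0],[[-0.03,0,0],0]]'
python3 -c "
from h import *
o=get_obs();print(o['position'],np.degrees(o['tool_rot'][2]),o['ft_force'],o['torque'])"
```

```text
clock: 8.3
position: [541.4, -7.5, 62.0]
tool_rot: [3.141, -0.004, 3.096]
ft_force: [0.2, -0.9, -0.1]
opening: 0.637
grasp_force: 0.0
clock: 8.7
position: [542.0, -7.6, 24.8]
tool_rot: [3.141, -0.002, 3.096]
ft_force: [-0.1, 0.6, 1.2]
opening: 0.413
grasp_force: 0.0
clock: 9.2
position: [542.6, -7.6, 26.1]
tool_rot: [-3.142, 0.001, 3.096]
ft_force: [-1.9, 0.6, 6.2]
opening: 0.166
grasp_force: 30.0
clock: 9.7
position: [542.1, -5.6, 26.0]
tool_rot: [-3.142, -0.004, 3.096]
ft_force: [-10.0, -4.4, 15.0]
opening: 0.167
grasp_force: 30.0
clock: 10.0
position: [542.6, -5.4, 25.9]
tool_rot: [3.141, -0.005, 3.096]
ft_force: [-12.0, -4.4, 14.5]
opening: 0.168
grasp_force: 30.0
[542.56163257  -5.44340224  25.91970652] 177.37060396259378 [-12.04566532  -4.4331567   14.4616063 ] [-0.79120228  1.70873124 -0.22840793]
```

```bash

python3 -m creep '[[[0.07,0,0],0],[[0.07,0,0],0],[[0.07,0,0],0],[[0.07,0,0],0]]' 0 30
python3 -m creep '[[[0,0,-0.6],0],[[0,0,-1.5],0],[[0,0,-2.6],0],[[0,0,-3.7],0],[[0,0,-4.8],0]]'
python3 -m creep '[[[-0.5,0,-1.0],0],[[-1.3,0,-1.8],0],[[-2.2,0,-2.1],0],[[-2.7,0,-2.1],0],[[-2.7,0,-2.1],0]]'
python3 -m creep '[[[0,0,0],0],[[0,0,0],0]]'
python3 - <<'E'
from h import *
c,o=wsnap('w5');print(o['position'],o['tool_rot'],o['ft_force'],o['joint_pos'])
snap('scene','scene4');snap('side','side4')
t=np.array([660.4,-10.7]);th=np.radians(-2.65);M=np.array([[np.cos(th),-np.sin(th)],[np.sin(th),np.cos(th)]])
P,U=cloud(c);L=np.c_[(P[:,:2]-t)@M,P[:,2]]
for nm,lo,hi in(('gatelugs',(-55,-90,154),(-5,60,170)),('toplugs',(10,-80,188),(110,80,205)),('roof',(-5,-115,132),(60,115,147)),('rims',(-83,-90,29),(-3,90,40)),('sill',(-8,-115,5),(12,115,19))):
    q=L[((L>lo)&(L<hi)).all(1)];print(nm,len(q),*[np.percentile(q,k,0).round(1) for k in(2,50,98)] if len(q)>5 else '')
    if 'lugs' in nm:
        m=np.median(q[:,1])
        l,K,_=(lambda r:(r[1].ravel(),r[2],0))(cv2.kmeans(q[:,1].astype(np.float32).reshape(-1,1),2,None,(3,50,.01),5,0))
        for i in(0,1):
            s=q[l==i];print('  lug',len(s),'y',np.percentile(s[:,1],[2,50,98]).round(1),'x',np.percentile(s[:,0],[2,50,98]).round(1),'z',np.median(s[:,2]).round(1),'world med',(t+M@np.median(s[:,:2],0)).round(1))
cv2.imwrite('pics/w5c.png',cv2.resize(c['frame'][90:300,220:420],None,fx=2.8,fy=2.8,interpolation=cv2.INTER_CUBIC))
E
python3 fit.py scene4 side4
```

```text
clock: 10.4
position: [542.2, -5.2, 25.5]
tool_rot: [3.141, -0.0, 3.096]
ft_force: [-0.4, 0.2, -0.3]
opening: 0.446
grasp_force: 0.0
clock: 10.9
position: [541.9, -5.1, 219.4]
tool_rot: [3.141, -0.0, 3.096]
ft_force: [0.6, 0.7, 0.0]
opening: 0.863
grasp_force: 0.0
clock: 11.4
position: [651.6, -10.2, 300.9]
tool_rot: [3.141, 0.0, 3.096]
ft_force: [-0.9, 0.3, 0.0]
opening: 0.998
grasp_force: 0.0
clock: 11.6
position: [649.2, -10.0, 301.3]
tool_rot: [3.141, -0.001, 3.096]
ft_force: [-0.8, 0.0, 0.1]
opening: 1.001
grasp_force: 0.0
[649.19380847 -10.00582497 301.33358241] [ 3.14142312e+00 -9.68985208e-04  3.09626052e+00] [-0.77727595  0.04072009  0.09268853] [-1.17124318e-01  4.71491732e-01  1.40099507e+00  1.04270118e-04
  1.27008450e+00 -1.64261936e+00]
gatelugs 535 [-40.8 -55.  155.2] [-28.1 -47.7 160.9] [-14.6  -3.8 162.7]
  lug 275 y [-55.4 -50.9 -47.7] x [-40.8 -28.1 -14.9] z 160.9 world med [630.  -60.2]
  lug 260 y [-11.2  -7.5  -3.8] x [-40.9 -28.2 -14.6] z 161.0 world med [631.9 -16.9]
toplugs 549 [ 32.8 -18.9 188.8] [ 44.2  18.4 194.9] [ 58.4  26.2 196.7]
  lug 284 y [18.4 22.  26.5] x [32.7 44.4 58.3] z 194.9 world med [705.8   9.2]
  lug 265 y [-18.9 -15.2 -11.7] x [32.9 44.2 58.6] z 194.9 world med [703.8 -27.9]
roof 9649 [  -0.3 -102.7  135.2] [ 22.7  -3.  139.9] [ 57.9  98.4 145.6]
rims 326 [-81.1 -76.8  29.3] [-48.2  69.9  33.3] [-5.7 72.7 35.2]
sill 74 [  -0.5 -104.6    7.9] [-0.1 76.5 14.2] [  0.4 101.5  19. ]
scene4 rimR 114 y at x=0 -73.4 at -42 -73.08 slope deg -0.45
scene4 rimL 46 y at x=0 72.1 at -42 72.49 slope deg -0.53
scene4 sideR 88 y at x=0 -103.37 at -42 -103.57 slope deg 0.27
side4 rimR 70 y at x=0 -72.67 at -42 -72.38 slope deg -0.39
side4 rimL 187 y at x=0 74.17 at -42 74.01 slope deg 0.22
side4 sideL 188 y at x=0 105.19 at -42 105.08 slope deg 0.15
```

View pics/w5c.png

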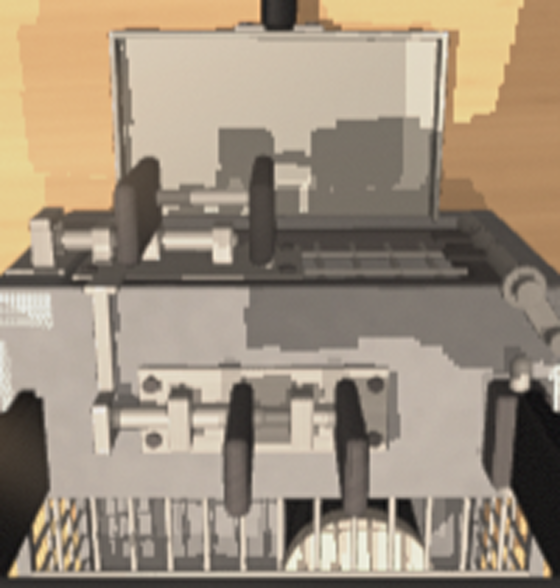

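The tray is now centred, with margins of 30.1 and 31.0 mm. The image shows the roof lugs at (240,445) and (350,445), and the gate lugs at (138,205) and (262,205). Next is the roof catch.

```bash

python3 -m creep '[[[-0.7,0.13,0.3],0],[[-1.42,0.26,0.8],0],[[-1.42,0.26,1.8],0],[[-1.42,0.26,2.6],0],[[-1.42,0.26,3.08],0]]'
python3 -m creep '[[[0,0,0],0],[[0,0,0],0],[[0,0,0],0]]'
python3 - <<'E'
from h import *
o=get_obs();print(o['position'],o['tool_rot'],o['ft_force'])
t=np.array([660.4,-10.7]);th=np.radians(-2.65);M=np.array([[np.cos(th),-np.sin(th)],[np.sin(th),np.cos(th)]])
print('tool in cage/sill frame',(o['position'][:2]-t)@M)
for f,C,pp in(('w5',lambda u,v:(220+u/2.8,90+v/2.8),((113,32),(449,32))),('w4',lambda u,v:(215+u/3.3,150+v/3.3),((142,187),(554,187)))):
    c=wcam(load(f),np.load(f'pics/{f}p.npy'))
    for p in pp: print(f,'back rim in sill frame',((px(c,*C(*p),34)[:2]-t)@M).round(1))
E
```

```text
clock: 12.25
position: [706.2, -2.2, 175.6]
tool_rot: [3.141, -0.003, 3.096]
ft_force: [-0.2, -0.6, 0.1]
opening: 0.998
grasp_force: 0.0
clock: 12.55
position: [707.8, -2.4, 180.3]
tool_rot: [-3.142, 0.003, 3.096]
ft_force: [0.3, 0.4, 0.4]
opening: 1.0
grasp_force: 0.0
[707.75681798  -2.38794166 180.2793081 ] [-3.14154066e+00  2.54060780e-03  3.09616395e+00] [0.30517868 0.42411105 0.40967761]
tool in cage/sill frame [46.9218689  10.49269947]
w5 back rim in sill frame [-85.3 -74.1]
w5 back rim in sill frame [-85.3  73.5]
w4 back rim in sill frame [-85.4 -76.9]
w4 back rim in sill frame [-85.3  71. ]
```

Tray confirmed flush (back rim at −85.3 mm at both ends, and centred). Now I'll squeeze the roof catch.

```bash

python3 -m creep '[[[0,0,0],0],[[0,0,0],0],[[0,0,0],0],[[0,0,0],0],[[0,0,0],0]]' 255 25
python3 -m creep '[[[0,0,0],0],[[0,0,0],0],[[0,0,0],0],[[0,0,0],0],[[0,0,0],0]]'
python3 -m creep '[[[0,0,0],0],[[0,0,0],0],[[0,0,0],0]]'
python3 -c "
from h import *
o=get_obs();print(o['opening']*95,o['position'],o['ft_force'])"
```

```text
clock: 13.05
position: [707.2, -2.3, 178.5]
tool_rot: [3.141, 0.0, 3.096]
ft_force: [1.0, 0.2, 0.7]
opening: 0.636
grasp_force: 0.0
clock: 13.55
position: [707.3, -1.3, 178.4]
tool_rot: [3.14, 0.0, 3.097]
ft_force: [0.2, 5.8, 0.1]
opening: 0.346
grasp_force: 25.0
clock: 13.85
position: [707.3, -1.2, 178.4]
tool_rot: [3.14, 0.0, 3.097]
ft_force: [0.9, 4.7, -0.7]
opening: 0.349
grasp_force: 25.0
33.164997578492404 [707.26946141  -1.2419865  178.41312397] [ 0.91450992  4.67309503 -0.72262143]
```

The roof catch is fully drawn at 33.5 mm opening. I'll open, lift, and check for anything in the way of the fingers at the gate catch.

```bash

python3 -m creep '[[[0,0,0],0],[[0,0,0],0],[[0,0,0],0]]' 40 30
python3 -m creep '[[[0,0,-0.6],0],[[0,0,-1.6],0],[[0.6,-0.3,-1.6],0],[[1.3,-0.55,-1.6],0],[[1.86,-0.8,-1.6],0]]'
python3 -m creep '[[[0,0,0],0],[[0,0,0],0]]'
python3 - <<'E'
from h import *
o=get_obs();print(o['position'],o['opening']*95,o['ft_force'])
t=np.array([660.4,-10.7]);th=np.radians(-2.65);M=np.array([[np.cos(th),-np.sin(th)],[np.sin(th),np.cos(th)]])
print('tool in sill frame',(o['position'][:2]-t)@M)
c=wcam(load('w5'),np.load('pics/w5p.npy'));P,U=cloud(c);L=np.c_[(P[:,:2]-t)@M,P[:,2]]
for n,lo,hi in(('-y side',(-48,-100,50),(-5,-57,175)),('+y side',(-48,0,50),(-5,60,175))):
    q=L[((L>lo)&(L<hi)).all(1)]
    for y in range(int(lo[1]),int(hi[1]),6):
        s=q[(q[:,1]>=y)&(q[:,1]<y+6)]
        if len(s):print(n,y,len(s),'x',np.percentile(s[:,0],[2,98]).round(0),'zmax',np.percentile(s[:,2],98).round(0))
c,o=wsnap('w6');P,U=cloud(c);L=np.c_[(P[:,:2]-t)@M,P[:,2]]
q=L[((L>(10,-60,188))&(L<(110,80,205))).all(1)];h,e=np.histogram(q[:,1],np.arange(-60,60,3));print('roof lugs',[(int(e[i]),int(h[i])) for i in range(len(h)) if h[i]])
E
```

```text
clock: 14.15
position: [707.2, -2.4, 178.4]
tool_rot: [3.141, -0.0, 3.096]
ft_force: [0.2, 0.0, -0.2]
opening: 0.545
grasp_force: 0.0
clock: 14.65
position: [630.1, -31.2, 242.6]
tool_rot: [3.142, 0.0, 3.096]
ft_force: [0.4, -0.4, 0.1]
opening: 0.838
grasp_force: 0.0
clock: 14.85
position: [631.8, -31.1, 242.9]
tool_rot: [3.141, 0.001, 3.095]
ft_force: [0.3, -0.1, -0.3]
opening: 0.842
grasp_force: 0.0
[631.7688645  -31.12529982 242.91954471] 80.03127288836991 [ 0.34373924 -0.06104968 -0.26683719]
tool in sill frame [-27.65615908 -21.72721008]
-y side -100 25 x [-20.  -6.] zmax 117.0
-y side -94 115 x [-20.  -6.] zmax 118.0
-y side -88 80 x [-19.  -6.] zmax 117.0
-y side -82 43 x [-13.  -6.] zmax 109.0
-y side -76 54 x [-15.  -5.] zmax 113.0
-y side -70 57 x [-15.  -6.] zmax 114.0
roof lugs [(-9, 25), (-6, 40), (-3, 37), (18, 41), (21, 42), (24, 20)]
```

```bash

python3 -m creep '[[[0,0,0.7],0],[[0,0,1.5],0],[[0,0,2.1],0],[[0,0,2.42],0],[[0,0,2.42],0]]' 40 35
python3 -m creep '[[[0,0,0],0],[[0,0,0],0],[[0,0,0],0],[[0,0,0],0],[[0,0,0],0]]' 255 35
python3 -m creep '[[[0,0,0],0],[[0,0,0],0],[[0,0,0],0],[[0,0,0],0]]'
python3 -c "
from h import *
o=get_obs();print(o['opening']*95,o['position'],o['ft_force'],o['torque'])
t=np.array([660.4,-10.7]);th=np.radians(-2.65);M=np.array([[np.cos(th),-np.sin(th)],[np.sin(th),np.cos(th)]])
print('sill frame',(o['position'][:2]-t)@M)"
```

```text
clock: 15.4
position: [631.4, -30.6, 143.9]
tool_rot: [3.141, -0.003, 3.096]
ft_force: [-0.0, -0.3, 0.6]
opening: 0.843
grasp_force: 0.0
clock: 15.9
position: [632.0, -31.9, 146.8]
tool_rot: [-3.14, 0.002, 3.096]
ft_force: [-0.9, -8.4, 5.4]
opening: 0.479
grasp_force: 3.8
clock: 16.3
position: [632.0, -30.3, 146.8]
tool_rot: [3.141, 0.002, 3.097]
ft_force: [0.0, 4.0, 4.9]
opening: 0.392
grasp_force: 35.0
37.284291381077615 [632.03181992 -30.33872626 146.84016369] [0.04252418 4.01179284 4.91267283] [-0.05500864 -0.0402695   0.03906734]
sill frame [-27.42985189 -20.92932   ]
```

```bash

python3 -m creep '[[[0.23,0.067,0],1],[[0.455,0.153,0],2],[[0.67,0.26,0],3],[[0.875,0.384,0],4],[[1.07,0.525,0],5]]' 255 35
python3 -m creep '[[[0,0,0],0],[[0,0,0],0]]'
python3 -c "
from h import *
o=get_obs();print(o['opening']*95,o['position'],o['ft_force'],o['torque'],o['tool_rot'])"
```

```text
clock: 16.8
position: [590.1, -7.8, 146.8]
tool_rot: [3.141, 0.003, 2.657]
ft_force: [5.2, 1.9, 4.4]
opening: 0.395
grasp_force: 35.0
clock: 17.0
position: [590.5, -8.0, 146.8]
tool_rot: [3.141, 0.002, 2.663]
ft_force: [1.1, 2.2, 8.8]
opening: 0.397
grasp_force: 35.0
37.686518071963285 [590.50064308  -8.04669222 146.80906967] [1.14902737 2.18050432 8.84548604] [-0.47768643  0.17451601  0.22229008] [3.14078429e+00 2.38599714e-03 2.66250922e+00]
```

```bash

python3 -m creep '[[[0.23,0.067,0],1],[[0.455,0.153,0],2],[[0.67,0.26,0],3],[[0.875,0.384,0],4],[[1.07,0.525,0],5]]'
python3 -m creep '[[[0,0,0],0]]'
python3 -m creep '[[[0.23,0.067,0],1],[[0.455,0.153,0],2],[[0.67,0.26,0],3],[[0.875,0.384,0],4],[[1.07,0.525,0],5]]'
python3 -m creep '[[[0,0,0],0]]'
python3 -m creep '[[[0.19,0.05,0],0.8],[[0.37,0.12,0],1.6],[[0.37,0.12,0],1.6],[[0.37,0.12,0],1.6]]'
python3 - <<'E'
from h import *
o=get_obs();print(o['opening']*95,o['position'],o['ft_force'],o['torque'],o['tool_rot'])
t=np.array([660.4,-10.7]);th=np.radians(-2.65);M=np.array([[np.cos(th),-np.sin(th)],[np.sin(th),np.cos(th)]])
r=(o['position'][:2]-t)@M-np.array([-1.5,86]);a0=np.arctan2(-107,-26);print('gate est rad',(a0-np.arctan2(r[1],r[0]))%(2*np.pi),'r',np.hypot(*r),'expected 110.1')
a=snap('scene','scene5');b=snap('side','side5')
A=cv2.resize(a['frame'][130:280,250:450],None,fx=3.5,fy=3.5)[:525,:700]
cv2.imwrite('pics/m5.png',np.hstack([cv2.resize(a['frame'][130:280,260:430],None,fx=2.35,fy=2.35),cv2.resize(b['frame'][150:300,190:360],None,fx=2.35,fy=2.35)]))
E
python3 fit.py scene5 side5
```

```text
clock: 17.5
position: [561.8, 30.2, 146.8]
tool_rot: [3.141, 0.001, 2.223]
ft_force: [0.5, -1.2, 10.3]
opening: 0.396
grasp_force: 35.0
clock: 17.6
position: [561.7, 30.6, 146.8]
tool_rot: [3.141, 0.001, 2.224]
ft_force: [-0.8, -4.0, 10.1]
opening: 0.395
grasp_force: 35.0
clock: 18.1
position: [552.2, 77.0, 146.8]
tool_rot: [3.142, 0.001, 1.786]
ft_force: [-2.1, -3.1, 12.4]
opening: 0.395
grasp_force: 35.0
clock: 18.2
position: [552.2, 77.4, 146.8]
tool_rot: [3.142, 0.0, 1.787]
ft_force: [-3.1, -6.1, 15.0]
opening: 0.392
grasp_force: 35.0
clock: 18.6
position: [553.5, 92.3, 146.8]
tool_rot: [-3.141, 0.0, 1.65]
ft_force: [-4.6, -3.2, 14.2]
opening: 0.392
grasp_force: 35.0
37.25425164807836 [553.51320939  92.29708879 146.76527322] [-4.57024808 -3.2121563  14.21863476] [-1.00842447  1.44303978 -0.12088435] [-3.14106253e+00  3.77081384e-04  1.64956075e+00]
gate est rad 1.4405594380956313 r 110.68099281036272 expected 110.1
scene5 rimR 103 y at x=0 -73.0 at -42 -73.21 slope deg 0.28
scene5 rimL 46 y at x=0 73.87 at -42 73.15 slope deg 0.98
scene5 sideR 87 y at x=0 -103.23 at -42 -103.36 slope deg 0.17
side5 rimL 175 y at x=0 73.23 at -42 73.69 slope deg -0.62
side5 sideL 204 y at x=0 105.45 at -42 105.42 slope deg 0.04
```

View pics/m5.png

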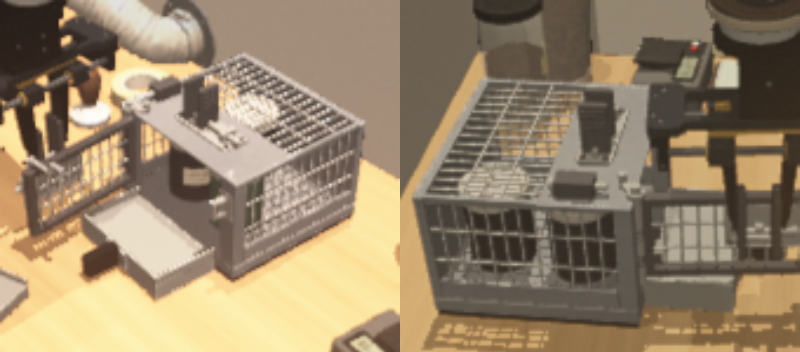

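The gate stands nearly square at about 1.44 rad and is held in the fingers, the tray at (150,240) is flush and in line, and the roof lugs at (200,105) are still together.

```bash
python3 -c "
from station import hand_in
print(hand_in())"
```

```text
the job is handed in; nothing more can be done
None
```

The job is handed in after 18.6 s on the robot's clock, with no verdict returned: tray flush and centred to about 0.5 mm, roof catch drawn, and the gate held open at about 1.44 rad with its catch squeezed; nothing else was touched on purpose, though I did not re-measure the bystanders.

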